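Take a displayed covered jar apart and pack it in its fitted blocks

TASK

Pack away the little covered jar on display, working from the top down: first its lid, then the jar, then the square wooden stand, and last the little long table, each set upright and right down in the recess of the grey foam block cut to its shape. The lid goes in the small round recess, the jar in the large round one, the stand in the square one and the table in the long one. Keep the jar upright, do not drop the jar or the lid, and do not shift the dark vase or the pale bowl standing near.

Things in the scene. Friction and masses are not known exactly. Their poses are not given: they have to be found in the camera images.
- lid: Celadon porcelain lid, on the jar at the start; 30 g, round, z up. Origin: centre of its underside, the end of a plug 19 mm across, 5 mm high, loose in the jar's mouth. Above the plug a flange 34 mm across (5 to 9 mm above origin), sloping in to 12 mm at 15 mm, then a knob 16 mm across from 18 to 26 mm, top at 29 mm. Lift it straight up by the knob. In its block it stands on the plug.
- jar: Celadon porcelain jar, 70 mm high, on the square stand at the start; 160 g, round, z up. Origin: centre of its underside. Foot 38 mm across, 47 mm at 20 mm height, widest 48 mm at 34 mm, 45 mm at 47 mm, then a shoulder drawing in to a neck 33 mm across from 57 to 70 mm; mouth 24 mm wide.
- stand: Square pale-wood stand on four corner legs, 54 x 54 mm, 28 mm high, flat top board 9 mm thick, legs 1 mm inside its edge; 60 g. On the little table at the start, under the jar, corners showing. Origin: centre of its underside; x, y along its sides, z up. In its block the upper 18 mm stand clear, with no room for fingers in the recess: grip it high.
- altar_table: Little dark-wood table, bottom of the stack, on the worktop: 62 mm wide (x), 112 mm long (y), top 34 mm high, 4 mm lip at each end. Top board 8 mm thick, aprons and four legs just inside its long edges; 130 g. Origin: centre of its underside, z up. In its block the upper 24 mm stand clear, with no room for fingers in the recess: grip it high, across the width.
- lid_block: Fixed packing block of firm grey foam, 100 x 100 mm, 28 mm thick, on the worktop, with one small round recess, 48 mm across, 10 mm deep in the middle of its top (pale floor). Origin: centre of its underside; recess floor 18 mm, top 28 mm above it; z up. Place of the lid.
- jar_block: Fixed packing block of firm grey foam, 100 x 100 mm, 28 mm thick, on the worktop, with one large round recess, 64 mm across, 10 mm deep in the middle of its top (pale floor). Origin: centre of its underside; recess floor 18 mm, top 28 mm above it; z up. Place of the jar.
- stand_block: Fixed packing block of firm grey foam, 100 x 100 mm, 28 mm thick, on the worktop, with one square recess, 70 x 70 mm, 10 mm deep in the middle of its top (pale floor). Origin: centre of its underside; recess floor 18 mm, top 28 mm above it; z up, x and y along its sides and those of the recess. Place of the square stand (either way round, sides parallel).
- table_block: Fixed packing block of firm grey foam, 100 x 150 mm, 28 mm thick, on the worktop, with one long recess, 78 mm (x) by 128 mm (y), 10 mm deep in the middle of its top (pale floor). Origin: centre of its underside; recess floor 18 mm, top 28 mm above it; z up, x and y along its sides, the recess long along y. Place of the little table (either end first).
- vase: Bystander: dark green vase, 150 mm high, up to 88 mm across; loose, to be left where it is. Origin: centre of its underside.
- bowl: Bystander: pale crackle-glazed bowl, 90 mm across, 45 mm high; loose, to be left where it is. Origin: centre of its underside.
There are look-alikes about, which are no part of the job. Leave any green, orange or pink look-alike of the jar alone.

How it is judged:
By the outcome, as a careful person would: the job done as asked, in the order asked, and still so for the second after the job is handed in, with the robot touching nothing.
It also fails if it takes over 120 s, if anything falls off the work surface, if the arm or the gripper's body presses on something with over 40 N, if the wrist force passes 120 N, or if a joint passes its speed limit or range.

ROBOT

A 7-joint arm with a two-finger parallel gripper is mounted at the origin on the work surface. World frame = base frame: x ahead of the robot, y to its left, z up, the work surface at z = 0. Lengths are in m, angles in rad, forces in N, time in s.
With the tool pointing down it reaches from about 0.425 to 0.925 m from the base axis. Payload 6.8 kg.
Tool frame: the origin (TCP) lies at the very end of the fingers, on their centre line; the grasp point (between the pads) lies grasp_offset behind it (grasp_offset is the distance from the TCP to the grasp point, in m); z points along the fingers, y is the direction in which the jaws open and shut (so a half turn about z gives the same grasp; the last joint's range is limited). The gripper opens to 85 mm and grips with 20 to 120 N. Pads are 22 mm wide; open, the fingers measure 114 mm over their backs; the gripper's body (76 mm by 85 mm) begins 54 mm behind the grasp point. The pads swing forward as they close: fully open they stand 13 mm farther back than shut.
Start: joints at [-1.442, 0.477, 0.022, 1.555, -0.011, 1.109, -0.083], TCP at [0.158, 0.656, 0.231] pointing down, gripper open.
Joint ranges: [-2.96, 2.96], [-0.34, 2.1], [-1.41, 1.46], [0.24, 2.44], [-1.37, 4.51], [0.17, 1.92], [-2.96, 2.96]. Speed limits (rad/s): [2.39, 2.39, 3.14, 3.14, 3.14, 3.14, 3.14].

INTERFACE

Orientations are given as a unit quaternion [w, x, y, z].
In Python, from station import * gives the robot as it stands.
- The arm moves only by the shell command python3 -m handwheel 'ROWS' [FORCE]. ROWS is JSON, one flat list of numbers, 7 for each row, row after row: the shift along the world's x, y, z in cm, then the turn, a rotation vector about the world's x, y, z in degrees, then the opening, from 0 (shut) to 1 (fully open). In form: [tx, ty, tz, ax, ay, az, fingers, tx, ty, tz, ax, ay, az, fingers, ...]. A call has 1 to 8 rows; each row is the pose to reach, as a shift and turn from the pose measured when the call began; what a row does not reach only later rows make up. A row lasts 1/12 s, in which the tool goes at most 41.7 mm and 7.16 degrees, less where a joint would pass 70% of its speed; a pose out of reach is approached as far as the arm can. A call with a gripper value outside its range is refused whole. The fingers move at their own pace and stop on an object; FORCE is the grip in N (left out, the last holds). Time passes only in rows, so rows that repeat a pose let the fingers close. It gives the time, the measured TCP pose, the force and the opening at its end, in the units of the state.
- get_obs(): the state, without advancing time (a new reading comes with each control period).
- read_camera(name): name is "scene" or "top" or "wrist"; returns the picture (384x512x3 uint8, red, green, blue); there is no depth.
- camera_info(name): a dict with "fx", "fy", "cx", "cy" (pixels), "R" (3x3) and "t" (3): a world point X has camera coordinates R X + t; the wrist camera has in their place "mount" (4x4, takes a point from camera to tool coordinates, whose origin is the TCP and whose axes are the flange's). Camera axes: x right, y down, z forward; pixel columns grow to the right and rows downward; lengths in m; the calibration is good to about 2 mm. A picture is of the moment at which its call begins: read the wrist's pose just before it. camera_info takes no time and is no camera call.
- hand_in(): hands the job in, once; it reports no verdict.
The state is a dict: "t": time; "q": joint angles; "joint_vel": joint speeds; "joint_torque": joint torques, N m; "eef_pos": TCP position; "tool_rot": TCP orientation; "contact_force": force on the tool from outside, world axes, zero at the start; "torque": the same for the moment, N m; "gripper_width": opening from 0.0 (shut) to 1.0 (fully open).
Only numpy, scipy, OpenCV 4.12 (cv2) and the standard library are available. Lean on these libraries where they do the work, as an engineer would, in place of code of your own. Each camera call takes 0.05 s, during which the arm holds its last target. There are 200 camera calls.

## Working session

There is one attempt and no reset: what is moved stays moved. The work goes in short steps, Python scripts to look and compute and a shell command to move; the robot and the scene stay as the last step left them, time stands still between calls to the robot, and variables do not carry over. Pictures are saved under pics/ and viewed, on a budget of 14 in all, crops included, one or two more only if the job needs it, and the job is handed in when it is done.

```bash
ls; mkdir -p pics
python3 - <<'E'
from station import *
import cv2,json
o=get_obs();print({k:o[k] for k in('t','eef_pos','tool_rot','contact_force','gripper_width')})
try: print(grasp_offset)
except Exception as e: print(e)
for n in('scene','top'):
    cv2.imwrite(f'pics/{n}0.png',cv2.resize(read_camera(n)[:,:,::-1],(800,600),interpolation=cv2.INTER_CUBIC)); cv2.imwrite(f'pics/{n}0raw.png',read_camera(n)[:,:,::-1])
    print(n,camera_info(n))
print(camera_info('wrist'))
E
```

```text
pics
{'t': 0.0, 'eef_pos': array([0.15824896, 0.65558205, 0.2303257 ]), 'tool_rot': array([-3.04747559e-05,  1.18125964e-01,  9.92998209e-01, -9.01778640e-04]), 'contact_force': array([-1.05693076, -0.17813026, -0.31359828]), 'gripper_width': 0.9993339181739759}
0.0187
scene {'fx': 355.04771150105705, 'fy': 355.04771150105705, 'cx': 253.6902001291147, 'cy': 191.65267706030212, 'R': array([[ 0.7578666 ,  0.6521802 ,  0.01729742],
       [ 0.49231429, -0.55429488, -0.67110642],
       [-0.42809444,  0.51712491, -0.74115921]]), 't': array([-0.41729872, -0.19531957,  1.22652665])}
top {'fx': 362.0981391097098, 'fy': 362.0981391097098, 'cx': 255.82782749824, 'cy': 190.79465957163967, 'R': array([[ 0.02622882, -0.9995775 , -0.01252502],
       [-0.98031876, -0.02326696, -0.19604534],
       [ 0.19567109,  0.01742055, -0.98051484]]), 't': array([-0.00154989,  0.52142492,  0.88859117])}
{'fx': 282.005959804615, 'fy': 282.005959804615, 'cx': 255.1366531640035, 'cy': 191.18888606784068, 'mount': array([[ 4.03454196e-04, -9.63373391e-01, -2.68163284e-01,
         6.78819211e-02],
       [ 9.99999896e-01,  4.45804189e-04, -9.70369200e-05,
         3.01549667e-04],
       [ 2.13031102e-04, -2.68163217e-01,  9.63373471e-01,
        -1.41453808e-01],
       [ 0.00000000e+00,  0.00000000e+00,  0.00000000e+00,
         1.00000000e+00]])}
```

View pics/scene0.png

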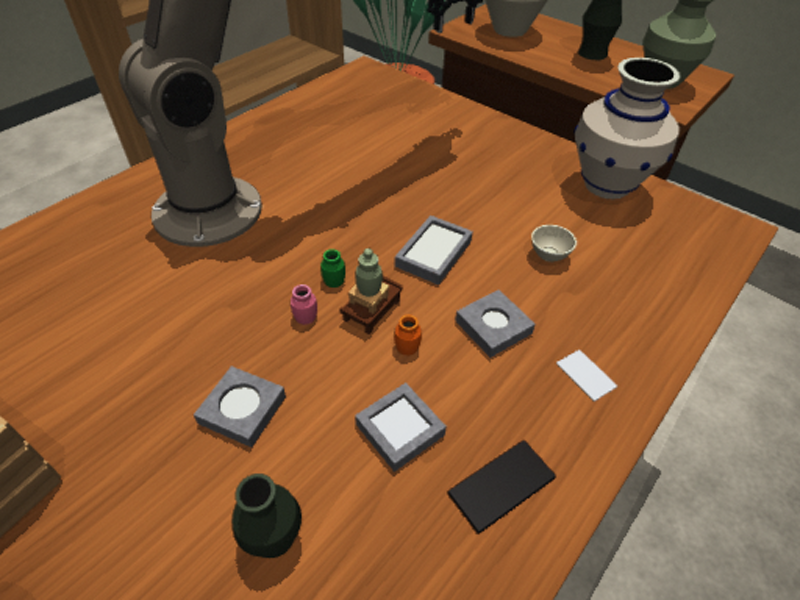

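View pics/top0.png

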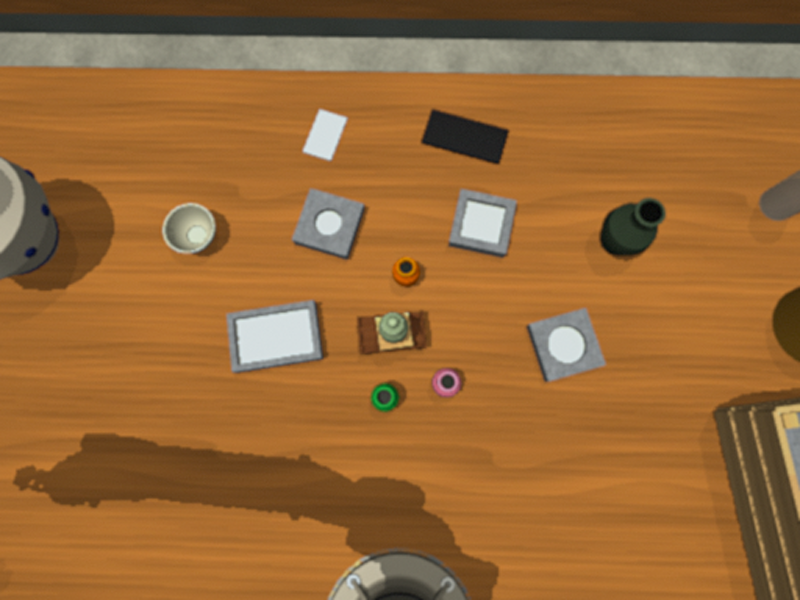

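```bash
cat > h.py <<'E'
from station import *
import numpy as np,cv2
from scipy.spatial.transform import Rotation as Ro
def cam(n,o=None):
    c=camera_info(n)
    if n!='wrist': R=np.array(c['R']);t=np.array(c['t']);return c,R.T,-R.T@t
    M=np.array(c['mount']);q=o['tool_rot'];W=Ro.from_quat([q[1],q[2],q[3],q[0]]).as_matrix()
    return c,W@M[:3,:3],W@M[:3,3]+o['eef_pos']
def ray(C,px):
    c,R,p=C;px=np.atleast_2d(px).astype(float)
    d=np.c_[(px[:,0]-c['cx'])/c['fx'],(px[:,1]-c['cy'])/c['fy'],np.ones(len(px))]@R.T
    return p,d
def plane(C,px,z):
    p,d=ray(C,px);return p+d*((z-p[2])/d[:,2])[:,None]
def two(C1,a,C2,b):
    p,d=ray(C1,a);q,e=ray(C2,b);d=d[0]/np.linalg.norm(d);e=e[0]/np.linalg.norm(e)
    s=np.linalg.lstsq(np.c_[d,-e],q-p,rcond=None)[0];A=p+s[0]*d;B=q+s[1]*e
    return (A+B)/2,np.linalg.norm(A-B)
def mask(im,lo,hi,k=0):
    m=cv2.inRange(cv2.cvtColor(im,cv2.COLOR_RGB2HSV),lo,hi)
    return cv2.morphologyEx(m,cv2.MORPH_OPEN,np.ones((k,k))) if k else m
def blobs(m,a=30): return [c for c in cv2.findContours(m,cv2.RETR_EXTERNAL,cv2.CHAIN_APPROX_NONE)[0] if cv2.contourArea(c)>a]
def rect(P):
    (x,y),(w,h),a=cv2.minAreaRect((P[:,:2]*1000).astype(np.float32))
    if w>h: w,h,a=h,w,a+90   # a = direction (deg) of the SHORT side
    return np.round([x,y,w,h,(a+90)%180-90],1)
E
python3 - <<'E'
from h import *
for n in('top','scene'):
    C=cam(n);im=cv2.imread(f'pics/{n}0raw.png')[:,:,::-1].copy()
    print(n,'pale floors z=.018')
    for c in blobs(mask(im,(0,0,195),(179,40,255)),60):
        P=plane(C,c[:,0],.018);r=rect(P)
        if 300<r[0]<900 and abs(r[1])<500: print(r, cv2.boundingRect(c))
    print(n,'grey z=.028')
    for c in blobs(mask(im,(0,0,85),(179,60,190),3),150):
        P=plane(C,c[:,0],.028);r=rect(P)
        if 300<r[0]<900 and abs(r[1])<500 and r[3]<220: print(r)
    for nm,lo,hi in (('orange',(5,220,120),(14,255,255)),('green',(55,150,50),(75,255,255)),('pink',(150,80,80),(175,255,255)),('celadon',(35,25,60),(85,110,220)),('wood',(12,60,160),(28,150,255))):
        for c in blobs(mask(im,lo,hi),40):
            P=plane(C,c[:,0],.05);r=rect(P)
            if 300<r[0]<900 and abs(r[1])<500: print(nm,r,cv2.boundingRect(c))
E
```

```text
top pale floors z=.018
[ 456.3 -270.1   57.6   58.1  -45.2] (351, 209, 23, 23)
[457.9 224.4  75.1 123.8  10.8] (152, 198, 49, 34)
[635.9 370.2  34.3  37.4 -20.7] (121, 143, 15, 13)
[662.8 142.7  38.9  40.8 -87.3] (203, 135, 15, 15)
[ 669.3 -129.2   64.5   67.1  -11.6] (295, 129, 28, 27)
[831.9 158.6  52.6  87.2  72.7] (194, 71, 27, 31)
top grey z=.028
[ 455.  -268.3   99.2  100.4   17.4]
[456.7 223.7 101.4 151.   10.4]
[644.9 389.2  81.8  88.1  56.3]
[ 667.4 -129.   100.1  101.7   78.5]
[659.7 142.3 101.2 101.3  74.2]
orange [561.4   3.   32.4  44.6   1.3] (251, 170, 18, 13)
green [359.1  32.   38.8  39.1 -43.1] (238, 246, 17, 17)
pink [385.3 -65.7  40.4  42.6 -89.6] (277, 236, 17, 18)
celadon [472.4  21.4  43.9  44.2 -88.6] (243, 201, 18, 18)
wood [449.1  18.2  23.2  53.9   1.4] (242, 214, 22, 10)
scene pale floors z=.018
[ 666.2 -127.3   65.3   65.8   78.5] (237, 255, 38, 33)
[ 451.1 -267.7   56.    56.7   -1.7] (141, 248, 25, 20)
[841.4 149.7  51.   87.8  72.7] (357, 224, 37, 32)
[657.9 147.   38.2  40.1 -31.4] (309, 199, 16, 11)
[454.2 229.5  73.4 117.6  10.7] (260, 144, 36, 28)
scene grey z=.028
[ 667.4 -129.1  100.   100.1   78.5]
[ 454.  -268.2  100.   100.1   17.2]
[660.1 143.2 100.  100.2 -15.8]
[632.3 401.4  82.3  84.9 -86.1]
orange [571.1   4.3  42.3  51.5  41.6] (253, 203, 17, 16)
green [368.9  26.3  41.1  92.6  45.9] (206, 160, 15, 23)
pink [394.  -73.3  42.4  91.9  54.6] (186, 182, 17, 25)
celadon [ 598.9 -351.1   47.8   50.5  -48.9] (151, 304, 25, 23)
celadon [422.2  66.2  43.8 112.5  41.9] (228, 159, 16, 28)
```

```bash
python3 -m handwheel '[24,-32,9,0,0,-37,1,24,-32,9,0,0,-37,1,24,-32,9,0,0,-37,1,24,-32,9,0,0,-37,1,24,-32,9,0,0,-37,1,24,-32,9,0,0,-37,1,24,-32,9,0,0,-37,1,24,-32,9,0,0,-37,1]'
```

```text
t: 0.87
eef_pos: [0.3541, 0.3939, 0.3044]
tool_rot: [-0.0, 0.427, 0.904, -0.0]
contact_force: [0.9, 0.5, -0.4]
gripper_width: 1.001
```

```bash
python3 -m handwheel '[9,-32,0,0,0,-37,1,9,-32,0,0,0,-37,1,9,-32,0,0,0,-37,1,9,-32,0,0,0,-37,1,9,-32,0,0,0,-37,1,9,-32,0,0,0,-37,1,9,-32,0,0,0,-37,1,9,-32,0,0,0,-37,1]' && python3 -m handwheel '[0,-5,0,0,0,0,1,0,-5,0,0,0,0,1,0,-5,0,0,0,0,1]'
python3 - <<'E'
from h import *
o=get_obs();im=read_camera('wrist');print(o['eef_pos'],o['tool_rot'],o['q'])
cv2.imwrite('pics/w1raw.png',im[:,:,::-1]);cv2.imwrite('pics/w1.png',cv2.resize(im[:,:,::-1],(800,600),interpolation=cv2.INTER_CUBIC))
np.save('w1.npy',np.r_[o['eef_pos'],o['tool_rot']])
E
```

```text
t: 1.53
eef_pos: [0.4437, 0.0729, 0.3046]
tool_rot: [-0.001, 0.692, 0.722, 0.0]
contact_force: [0.5, 0.1, -0.2]
gripper_width: 1.001
t: 1.78
eef_pos: [0.4435, 0.019, 0.3047]
tool_rot: [-0.001, 0.694, 0.719, 0.0]
contact_force: [0.8, 0.5, 0.9]
gripper_width: 0.999
[0.44346711 0.0189769  0.30472313] [-7.07758014e-04  6.94493527e-01  7.19498540e-01  3.00795299e-04] [-0.82141969 -0.01842912  0.64436893  2.01489324  0.01052395  1.14179644
 -0.14614925]
```

View pics/w1.png

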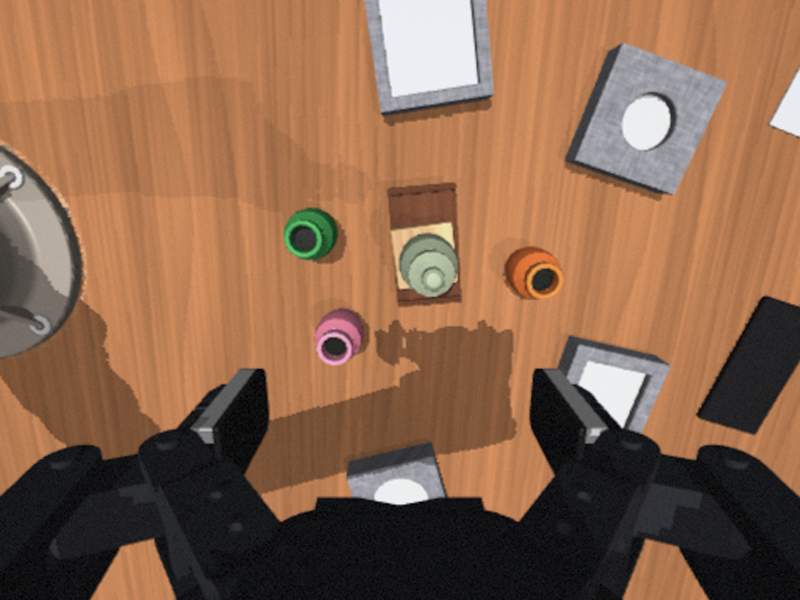

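Run:
```python
from h import *
a=np.load('w1.npy');o=dict(eef_pos=a[:3],tool_rot=a[3:]);C=cam('wrist',o)
im=cv2.imread('pics/w1raw.png')[:,:,::-1].copy()
print('knob z.153',plane(C,[432*.64,279*.64],.153)*1000,'flange z.134',plane(C,[432*.64,271*.64],.134)*1000)
g=cv2.cvtColor(im,cv2.COLOR_RGB2HSV)
print('celadon',g[int(250*.64),int(430*.64)],g[int(272*.64),int(432*.64)],'stand',g[int(238*.64),int(410*.64)],'table',g[int(205*.64),int(420*.64)],'bg',g[150,210])
for z,lo,hi in((.062,(15,60,120),(32,170,255)),(.036,(0,60,30),(14,255,120))):
    m=mask(im,lo,hi,3)
    for c in blobs(m,60):
        x,y,w,h=cv2.boundingRect(c)
        if 230<x+w/2<310 and 100<y+h/2<200: print(z,rect(plane(C,c[:,0],z)),(x,y,w,h),np.round(plane(C,cv2.approxPolyDP(c,3,True)[:,0],z)[:,:2]*1000).tolist())
m=mask(im,(35,20,60),(85,110,230),3)
for c in blobs(m,60):
    x,y,w,h=cv2.boundingRect(c)
    if 230<x+w/2<310: print('cel',rect(plane(C,c[:,0],.1)),(x,y,w,h))
# top view
T=cam('top');print('top lid (394,324)/800 at .14',plane(T,[393.5*.64,322*.64],.15)*1000)
# whole stack silhouette: dark edges
```

```text
knob z.153 [[466.15721504  20.44478718 153.        ]] flange z.134 [[467.41647312  22.03989858 134.        ]]
celadon [ 43  40 101] [ 44  39 195] stand [ 16  98 183] table [ 10 139 127] bg [ 66 144 115]
0.062 [463.9  31.3  32.7  53.4 -79.2] (251, 142, 39, 29) [[486.0, 51.0], [437.0, 42.0], [441.0, 11.0], [446.0, 28.0], [460.0, 40.0], [489.0, 33.0]]
0.036 [473.3 -24.   15.6  60.4 -87.9] (254, 185, 41, 11) [[443.0, -19.0], [446.0, -33.0], [504.0, -26.0], [495.0, -18.0], [455.0, -26.0], [453.0, -17.0]]
0.036 [448.3  51.7  18.4  27.4 -87.9] (250, 132, 20, 14) [[435.0, 56.0], [435.0, 42.0], [462.0, 49.0], [442.0, 61.0]]
0.036 [461.1  73.4  13.9  59.8 -82.9] (248, 117, 43, 14) [[490.0, 83.0], [434.0, 77.0], [433.0, 63.0], [445.0, 72.0], [490.0, 76.0]]
cel [466.3  19.4  43.9  49.5   2.1] (256, 150, 36, 40)
top lid (394,324)/800 at .14 [[465.60301683  17.96433439 150.        ]]
```

```bash
python3 -m handwheel '[2.25,0.15,-10,0,0,0,0.6,2.25,0.15,-10,0,0,0,0.6,2.25,0.15,-10,0,0,0,0.6,2.25,0.15,-14,0,0,0,0.6,2.25,0.15,-16.2,0,0,0,0.6,2.25,0.15,-16.2,0,0,0,0.6,2.25,0.15,-16.2,0,0,0,0.6]' 20
python3 - <<'E'
from h import *
o=get_obs();im=read_camera('wrist');print(o['eef_pos'],o['tool_rot'])
cv2.imwrite('pics/w2.png',cv2.resize(im[:,:,::-1],(800,600),interpolation=cv2.INTER_CUBIC))
E
```

```text
t: 2.42
eef_pos: [0.4654, 0.0244, 0.142]
tool_rot: [-0.002, 0.692, 0.721, -0.001]
contact_force: [0.4, -0.5, 0.6]
gripper_width: 0.602
[0.46535088 0.02441462 0.14198601] [-0.00153515  0.69248354  0.7214314  -0.00096656]
```

View pics/w2.png

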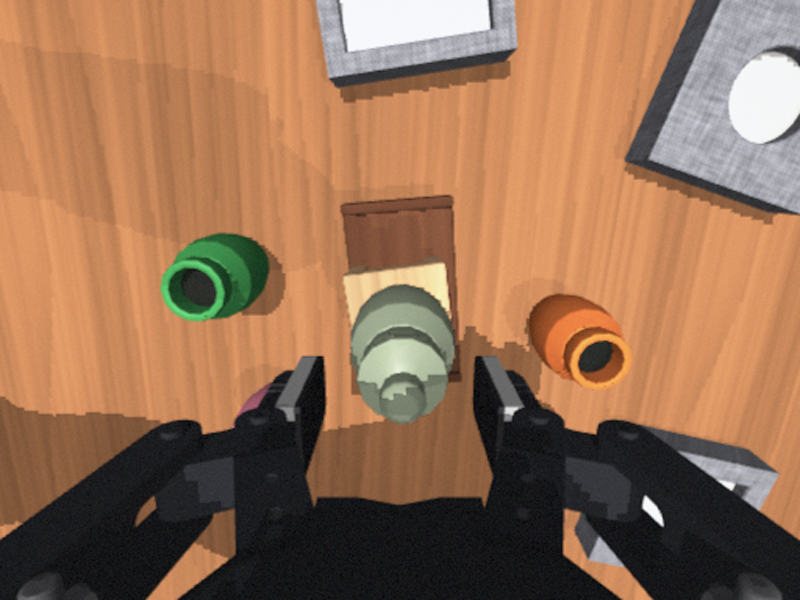

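Run:
```python
from h import *
o=get_obs();print(o['eef_pos'],o['joint_vel'].round(3));C=cam('wrist',o)
print(plane(C,[402*.64,397*.64],.153)*1000, plane(C,[402*.64,380*.64],.134)*1000,plane(C,[402*.64,340*.64],.096)*1000)
im=read_camera('wrist')
for z,lo,hi in((.062,(12,60,120),(32,170,255)),):
    for c in blobs(mask(im,lo,hi,3),200):
        x,y,w,h=cv2.boundingRect(c);print(x,y,w,h,np.round(plane(C,cv2.approxPolyDP(c,3,True)[:,0],z)[:,:2]*1000).tolist()) if w<100 else 0
# table edges: left end lip corners, left edge
for p,z in(((343,209),.038),((452,200),.038),((460,378),.034)): print(plane(C,[p[0]*.64,p[1]*.64],z)*1000)
for p in((344,276),(446,264)): print('stand',plane(C,[p[0]*.64,p[1]*.64],.062)*1000)
```

```text
[0.46651059 0.02429509 0.1432523 ] [-0.003 -0.032  0.017 -0.02   0.002 -0.003  0.004]
[[468.00841658  22.17576167 153.        ]] [[468.24285637  19.08276963 134.        ]] [[468.38235571  20.55922473  96.        ]]
95 327 55 57 [[370.0, -107.0], [360.0, -110.0], [356.0, -121.0], [313.0, -178.0], [331.0, -177.0], [369.0, -139.0]]
360 326 57 58 [[572.0, -97.0], [577.0, -131.0], [616.0, -163.0], [637.0, -163.0], [616.0, -139.0], [590.0, -133.0], [578.0, -112.0], [578.0, -98.0]]
[[433.89753272  73.88082145  38.        ]]
[[493.47091248  81.17016743  38.        ]]
[[506.83518801 -26.69451758  34.        ]]
stand [[437.61230838  41.62655443  62.        ]]
stand [[489.90826805  50.10144992  62.        ]]
```

```bash
python3 -m handwheel '[0.15,-0.3,0,0,0,0,0.5,0.15,-0.3,0,0,0,0,0,0.15,-0.3,0,0,0,0,0,0.15,-0.3,0,0,0,0,0,0.15,-0.3,0,0,0,0,0,0.15,-0.3,0,0,0,0,0,0.15,-0.3,0,0,0,0,0,0.15,-0.3,0,0,0,0,0]' 20;python3 -m handwheel '[0,0,0,0,0,0,0,0,0,0,0,0,0,0]';python3 -m handwheel '[0,0,1,0,0,0,0,0,0,2,0,0,0,0,0,0,4,0,0,0,0,0,0,6,0,0,0,0,0,0,6,0,0,0,0,0,0,6,0,0,0,0]'
```

```text
t: 3.18
eef_pos: [0.4695, 0.0213, 0.145]
tool_rot: [-0.0, 0.693, 0.721, 0.002]
contact_force: [-1.8, 0.5, 6.3]
gripper_width: 0.174
t: 3.35
eef_pos: [0.4696, 0.0214, 0.1453]
tool_rot: [-0.0, 0.693, 0.721, 0.003]
contact_force: [-0.4, 0.3, 0.7]
gripper_width: 0.168
t: 3.85
eef_pos: [0.4706, 0.0217, 0.2069]
tool_rot: [0.0, 0.693, 0.721, 0.004]
contact_force: [-0.2, 0.2, -0.5]
gripper_width: 0.171
```

Run:
```python
from h import *
im=read_camera('wrist')
cv2.imwrite('pics/w3.png',cv2.resize(im[150:,120:420,::-1],(600,468),interpolation=cv2.INTER_CUBIC))
```

```text
(no output)
```

View pics/w3.png

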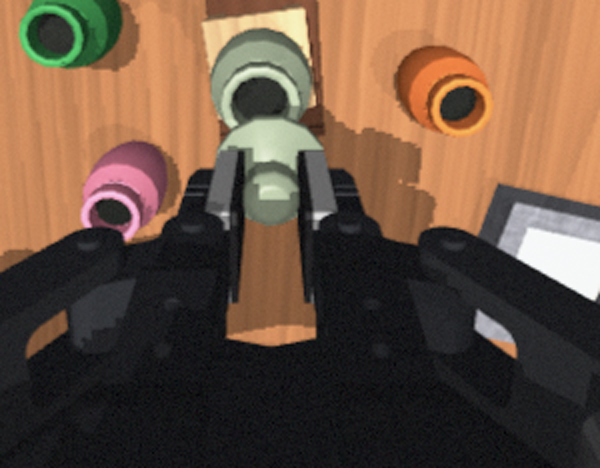

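```bash
python3 - <<'E'
from h import *
o=get_obs();C=cam('wrist',o);print(o['eef_pos'],plane(C,[255.5,246.5],o['eef_pos'][2]+.0075)*1000)
E
python3 -m handwheel '[18.9,12.1,0,0,0,0,0,18.9,12.1,0,0,0,0,0,18.9,12.1,0,0,0,0,0,18.9,12.1,0,0,0,0,0,18.9,12.1,0,0,0,0,0,18.9,12.1,0,0,0,0,0,18.9,12.1,0,0,0,0,0,18.9,12.1,0,0,0,0,0]'
```

```text
[0.46972998 0.02160585 0.20583983] [[470.12973191  22.59458191 213.3398324 ]]
t: 4.57
eef_pos: [0.6583, 0.1428, 0.2039]
tool_rot: [-0.0, 0.692, 0.721, 0.002]
contact_force: [-0.2, -0.4, -1.0]
gripper_width: 0.17
```

```bash
python3 -m handwheel '[0.2,0,-4,0,0,0,0,0.2,0,-8,0,0,0,0,0.2,0,-12,0,0,0,0,0.2,0,-14,0,0,0,0,0.2,0,-15.5,0,0,0,0,0.2,0,-15.5,0,0,0,0,0.2,0,-15.5,0,0,0,0]';python3 -m handwheel '[0,0,-0.3,0,0,0,0,0,0,-0.6,0,0,0,0,0,0,-0.9,0,0,0,0,0,0,-0.9,0,0,0,0]'
```

```text
t: 5.15
eef_pos: [0.6601, 0.1419, 0.0493]
tool_rot: [-0.0, 0.693, 0.721, 0.001]
contact_force: [-0.8, -0.0, 0.9]
gripper_width: 0.167
t: 5.48
eef_pos: [0.6602, 0.142, 0.0406]
tool_rot: [-0.0, 0.693, 0.721, 0.002]
contact_force: [-1.0, 0.0, 0.2]
gripper_width: 0.168
```

```bash
for i in 1 2 3; do python3 -m handwheel '[0,0,-0.15,0,0,0,0,0,0,-0.15,0,0,0,0,0,0,-0.15,0,0,0,0]'|egrep 'eef|force'; done
```

```text
eef_pos: [0.6603, 0.1421, 0.0393]
contact_force: [0.1, -0.1, 0.1]
eef_pos: [0.6602, 0.1421, 0.0377]
contact_force: [0.8, -0.3, 0.1]
eef_pos: [0.6604, 0.1421, 0.0362]
contact_force: [0.8, -0.2, 0.2]
```

```bash
for i in 1 2 3; do python3 -m handwheel '[0,0,-0.1,0,0,0,0,0,0,-0.1,0,0,0,0,0,0,-0.1,0,0,0,0]'|egrep 'eef|force'; done
```

```text
eef_pos: [0.6605, 0.1421, 0.0361]
contact_force: [-2.2, -0.3, 7.2]
eef_pos: [0.6606, 0.1421, 0.0361]
contact_force: [-3.1, -0.8, 7.7]
eef_pos: [0.6605, 0.1422, 0.0361]
contact_force: [-3.7, -0.1, 8.9]
```

```bash
python3 -m handwheel '[0,0,0.1,0,0,0,0.25,0,0,0.1,0,0,0,0.35,0,0,0.1,0,0,0,0.5,0,0,0.1,0,0,0,0.5,0,0,1,0,0,0,0.5,0,0,4,0,0,0,0.5,0,0,8,0,0,0,0.6,0,0,12,0,0,0,0.6]'; python3 -m handwheel '[0,0,3,0,0,0,0.8,0,0,3,0,0,0,0.8]'
python3 - <<'E'
from h import *
im=read_camera('wrist')
cv2.imwrite('pics/w4.png',cv2.resize(im[100:,100:420,::-1],(640,568),interpolation=cv2.INTER_CUBIC));print(get_obs()['eef_pos'])
E
```

```text
t: 7.65
eef_pos: [0.6597, 0.1418, 0.157]
tool_rot: [-0.001, 0.693, 0.721, 0.001]
contact_force: [0.8, 0.5, 0.9]
gripper_width: 0.603
t: 7.82
eef_pos: [0.6638, 0.1416, 0.1953]
tool_rot: [0.002, 0.693, 0.721, 0.006]
contact_force: [1.3, -0.9, 0.6]
gripper_width: 0.792
[0.66227471 0.14174216 0.19189358]
```

View pics/w4.png

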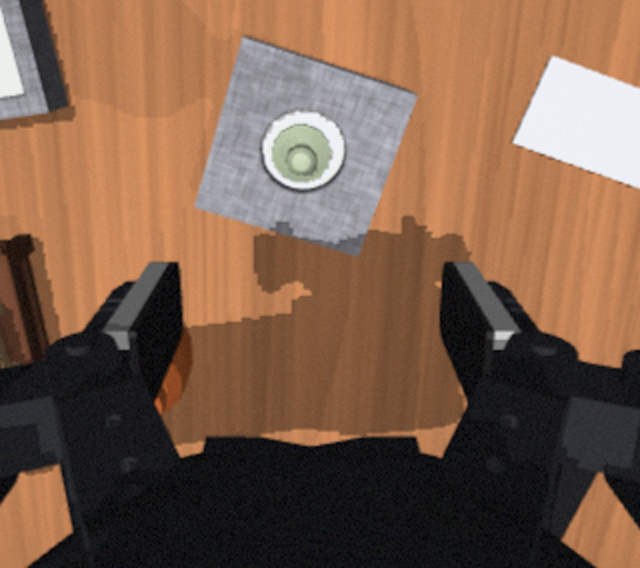

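```bash
python3 -m handwheel '[-19.4,-12.1,0,0,0,0,0.8,-19.4,-12.1,0,0,0,0,0.8,-19.4,-12.1,0,0,0,0,0.8,-19.4,-12.1,0,0,0,0,0.8,-19.4,-12.1,0,0,0,0,0.8,-19.4,-12.1,0,0,0,0,0.8,-19.4,-12.1,0,0,0,0,0.8,-19.4,-12.1,0,0,0,0,0.8]'
python3 - <<'E'
from h import *
o=get_obs();im=read_camera('wrist');C=cam('wrist',o);print(o['eef_pos'])
m=mask(im,(35,15,50),(85,110,240))
for c in blobs(m,200):
    x,y,w,h=cv2.boundingRect(c)
    if y<300 and 200<x<300: print((x,y,w,h),rect(plane(C,c[:,0],.11)))
h=cv2.cvtColor(im,cv2.COLOR_RGB2HSV);
for c in blobs(cv2.inRange(h,(0,0,0),(179,255,60)),60):
    x,y,w,hh=cv2.boundingRect(c)
    if w<60 and y<300 and 200<x<300: print('mouth',(x,y,w,hh),rect(plane(C,c[:,0],.132)))
E
```

```text
t: 8.53
eef_pos: [0.4673, 0.0206, 0.1917]
tool_rot: [0.0, 0.693, 0.721, 0.005]
contact_force: [0.0, 0.5, 0.9]
gripper_width: 0.802
[0.46732393 0.02059416 0.19169553]
(228, 166, 53, 61) [466.7  22.6  46.8  46.9 -42.8]
mouth (239, 193, 29, 23) [466.6  23.   19.   19.  -42. ]
```

```bash
python3 -m handwheel '[0,0.1,-3,0,0,0,0.7,0,0.1,-6,0,0,0,0.7,0,0.1,-7.1,0,0,0,0.6,0,0.1,-7.1,0,0,0,0.5,0,0.1,-7.1,0,0,0,0,0,0.1,-7.1,0,0,0,0,0,0.1,-7.1,0,0,0,0,0,0.1,-7.1,0,0,0,0]' 35;python3 -m handwheel '[0,0,0,0,0,0,0,0,0,0,0,0,0,0,0,0,0,0,0,0,0]'; python3 -m handwheel '[0,0,0.5,0,0,0,0,0,0,1,0,0,0,0,0,0,2,0,0,0,0,0,0,2,0,0,0,0]'
```

```text
t: 9.25
eef_pos: [0.4693, 0.0225, 0.1218]
tool_rot: [0.001, 0.693, 0.721, 0.006]
contact_force: [-0.5, 0.5, -1.8]
gripper_width: 0.357
t: 9.5
eef_pos: [0.4695, 0.0226, 0.1222]
tool_rot: [0.001, 0.693, 0.721, 0.006]
contact_force: [0.1, -0.5, -2.2]
gripper_width: 0.362
t: 9.83
eef_pos: [0.4707, 0.0226, 0.1441]
tool_rot: [0.002, 0.693, 0.721, 0.008]
contact_force: [-0.2, 0.5, -1.6]
gripper_width: 0.356
```

```bash
python3 -m handwheel '[0,0,3,0,0,0,0,0,0,6,0,0,0,0,-0.2,-2,6,0,0,0,0,-0.5,-5,6,0,0,0,0,-0.8,-9,6,0,0,0,0,-1.1,-13,6,0,0,0,0,-1.4,-17,6,0,0,0,0,-1.5,-20,6,0,0,0,0]';python3 -m handwheel '[0,-3,0,0,0,0,0,0,-6,0,0,0,0,0,0,-9,0,0,0,0,0,0,-9,0,0,0,0,0,0,-9,0,0,0,0,0]'
```

```text
t: 10.5
eef_pos: [0.4548, -0.1807, 0.2047]
tool_rot: [0.003, 0.694, 0.72, 0.008]
contact_force: [0.1, -0.3, -2.1]
gripper_width: 0.359
t: 10.92
eef_pos: [0.4541, -0.2728, 0.2051]
tool_rot: [0.003, 0.695, 0.719, 0.008]
contact_force: [0.1, 0.5, -2.3]
gripper_width: 0.357
```

```bash
python3 -m handwheel '[0.1,0.5,-2,0,0,0,0,0.1,0.5,-4,0,0,0,0,0.1,0.5,-6.5,0,0,0,0,0.1,0.5,-9,0,0,0,0,0.1,0.5,-11,0,0,0,0,0.1,0.5,-11.8,0,0,0,0,0.1,0.5,-11.8,0,0,0,0,0.1,0.5,-11.8,0,0,0,0]'; for i in 1 2 3; do python3 -m handwheel '[0,0,-0.2,0,0,0,0,0,0,-0.2,0,0,0,0,0,0,-0.2,0,0,0,0]'|egrep 'eef|force'; done
```

```text
t: 11.58
eef_pos: [0.4555, -0.2673, 0.0875]
tool_rot: [0.003, 0.695, 0.719, 0.008]
contact_force: [0.9, -1.6, -1.2]
gripper_width: 0.364
eef_pos: [0.4563, -0.2674, 0.0865]
contact_force: [0.7, -1.3, -2.9]
eef_pos: [0.4564, -0.2674, 0.0847]
contact_force: [-0.4, 0.0, -1.7]
eef_pos: [0.4562, -0.2674, 0.0825]
contact_force: [-0.0, -0.8, -1.4]
```

```bash
for i in 1 2 3 4 5; do python3 -m handwheel '[0,0,-0.15,0,0,0,0,0,0,-0.15,0,0,0,0,0,0,-0.15,0,0,0,0]'|egrep 'eef|force'; done
```

```text
eef_pos: [0.4561, -0.2673, 0.0809]
contact_force: [0.6, 0.7, -2.2]
eef_pos: [0.4561, -0.2673, 0.0793]
contact_force: [0.1, 1.3, -2.3]
eef_pos: [0.456, -0.2673, 0.0777]
contact_force: [0.3, -0.1, -1.5]
eef_pos: [0.4562, -0.2676, 0.0768]
contact_force: [-2.0, 1.3, 5.6]
eef_pos: [0.4563, -0.2681, 0.0767]
contact_force: [-4.9, 2.8, 17.3]
```

```bash
python3 -m handwheel '[0,0,0.1,0,0,0,0.45,0,0,0.1,0,0,0,0.55,0,0,0.1,0,0,0,0.7,0,0,0.1,0,0,0,0.7,0,0,2,0,0,0,0.7,0,0,5,0,0,0,0.8,0,0,9,0,0,0,0.8,0,0,12,0,0,0,0.9]'
python3 - <<'E'
from h import *
im=read_camera('wrist')
cv2.imwrite('pics/w5.png',cv2.resize(im[50:,100:420,::-1],(480,501),interpolation=cv2.INTER_CUBIC));print(get_obs()['eef_pos'])
E
```

```text
t: 14.25
eef_pos: [0.4561, -0.2685, 0.1985]
tool_rot: [0.004, 0.695, 0.719, 0.009]
contact_force: [1.4, -0.6, 0.0]
gripper_width: 0.895
[ 0.45878261 -0.27056823  0.20348397]
```

View pics/w5.png

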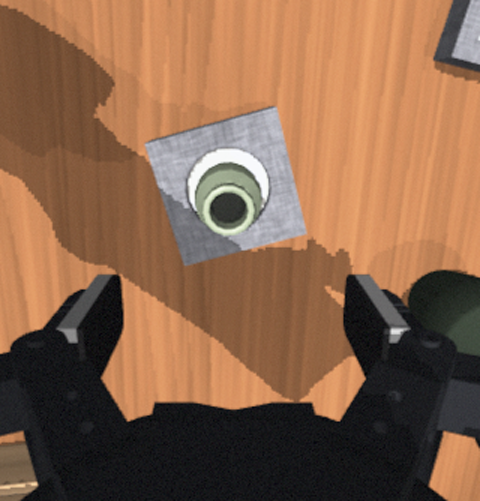

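```bash
python3 -m handwheel '[0.9,29,0,-0.4,1,7,1,0.9,29,0,-0.4,1,7,1,0.9,29,0,-0.4,1,7,1,0.9,29,0,-0.4,1,7,1,0.9,29,0,-0.4,1,7,1,0.9,29,0,-0.4,1,7,1,0.9,29,0,-0.4,1,7,1,0.9,29,0,-0.4,1,7,1]';python3 -m handwheel '[0,0.2,0,0,0,0,1,0,0.2,0,0,0,0,1]'
python3 - <<'E'
from h import *
o=get_obs();im=read_camera('wrist');C=cam('wrist',o);print(o['eef_pos'],o['tool_rot'])
np.save('w6.npy',np.r_[o['eef_pos'],o['tool_rot']]);cv2.imwrite('pics/w6raw.png',im[:,:,::-1])
cv2.imwrite('pics/w6.png',cv2.resize(im[100:,130:390,::-1],(780,852))[:600])
for z,lo,hi in((.062,(13,50,130),(32,130,255)),):
    for c in blobs(mask(im,lo,hi,3),400):
        x,y,w,h=cv2.boundingRect(c);print((x,y,w,h),rect(plane(C,c[:,0],z)))
E
```

```text
t: 14.97
eef_pos: [0.4681, 0.0277, 0.2033]
tool_rot: [0.002, 0.646, 0.763, 0.003]
contact_force: [-0.2, 0.2, -0.6]
gripper_width: 0.999
t: 15.13
eef_pos: [0.468, 0.0312, 0.2031]
tool_rot: [0.002, 0.645, 0.764, 0.003]
contact_force: [-0.1, 0.3, -0.6]
gripper_width: 1.003
[0.46803459 0.03119976 0.20306132] [0.0021677  0.64522353 0.76398289 0.00347176]
(224, 165, 53, 51) [465.6  20.9  53.9  54.1 -80.5]
```

View pics/w6.png

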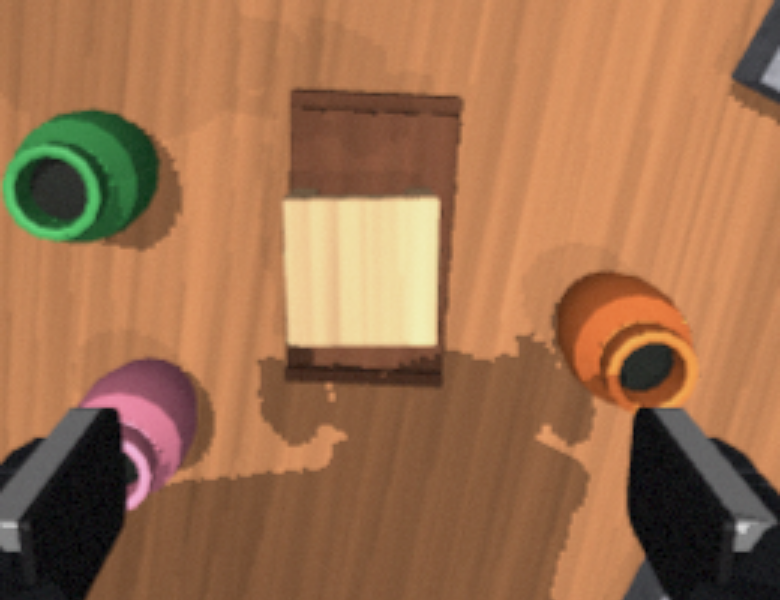

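```bash
python3 -m handwheel '[-0.25,-1.0,-4,0,0,0,1,-0.25,-1,-8,0,0,0,1,-0.25,-1,-12,0,0,0,1,-0.25,-1,-14.5,0,0,0,1,-0.25,-1,-15.8,0,0,0,1,-0.25,-1,-15.8,0,0,0,1,-0.25,-1,-15.8,0,0,0,1]' 40; python3 -m handwheel '[0,0,0,0,0,0,0,0,0,0,0,0,0,0,0,0,0,0,0,0,0,0,0,0,0,0,0,0,0,0,0,0,0,0,0,0,0,0,0,0,0,0]';python3 -m handwheel '[0,0,0.5,0,0,0,0,0,0,1,0,0,0,0,0,0,2,0,0,0,0,0,0,2,0,0,0,0]'
```

```text
t: 15.77
eef_pos: [0.4652, 0.0181, 0.0449]
tool_rot: [0.002, 0.647, 0.762, 0.002]
contact_force: [0.3, 0.0, 0.1]
gripper_width: 1.002
t: 16.27
eef_pos: [0.4662, 0.0179, 0.0463]
tool_rot: [0.003, 0.647, 0.762, 0.003]
contact_force: [-1.8, -1.6, 8.0]
gripper_width: 0.618
t: 16.6
eef_pos: [0.4673, 0.0181, 0.0682]
tool_rot: [0.004, 0.647, 0.762, 0.005]
contact_force: [0.2, -1.0, -0.3]
gripper_width: 0.617
```

```bash
python3 -m handwheel '[0,0,3.5,0,0,0,0,0,0,7,0,0,0,0,3,-2.2,9,0,0.3,-7,0,6,-4.5,9,0,0.3,-14,0,9,-6.8,9,0,0.3,-20.8,0,12,-9,9,0,0.3,-20.8,0,15,-11.3,9,0,0.3,-20.8,0,18,-13.5,9,0,0.3,-20.8,0]'; python3 -m handwheel '[2,-1.5,0,0,0,0,0,2,-1.5,0,0,0,0,0,2,-1.5,0,0,0,0,0]'
```

```text
t: 17.27
eef_pos: [0.6486, -0.1176, 0.1582]
tool_rot: [0.002, 0.774, 0.633, 0.002]
contact_force: [-0.0, 0.0, -0.2]
gripper_width: 0.62
t: 17.52
eef_pos: [0.6689, -0.134, 0.1579]
tool_rot: [0.003, 0.774, 0.633, 0.002]
contact_force: [-0.5, -0.4, -1.3]
gripper_width: 0.621
```

```bash
python3 -m handwheel '[-0.2,0.2,-2,0,0,0,0,-0.2,0.2,-5,0,0,0,0,-0.2,0.2,-8,0,0,0,0,-0.2,0.2,-10,0,0,0,0,-0.2,0.2,-11.5,0,0,0,0,-0.2,0.2,-11.5,0,0,0,0,-0.2,0.2,-11.5,0,0,0,0]'; for i in 1 2 3 4 5 6 ; do python3 -m handwheel '[0,0,-0.2,0,0,0,0,0,0,-0.2,0,0,0,0,0,0,-0.2,0,0,0,0]'|egrep 'eef|force'; done
```

```text
t: 18.1
eef_pos: [0.6664, -0.1313, 0.043]
tool_rot: [0.002, 0.774, 0.633, 0.002]
contact_force: [0.3, -0.9, -1.3]
gripper_width: 0.62
eef_pos: [0.6672, -0.1314, 0.0424]
contact_force: [-0.2, -0.5, -0.6]
eef_pos: [0.6674, -0.1314, 0.0408]
contact_force: [0.9, 0.3, -0.3]
eef_pos: [0.6673, -0.1314, 0.0386]
contact_force: [0.7, 0.6, -0.5]
eef_pos: [0.6671, -0.1313, 0.0363]
contact_force: [0.1, 0.2, -0.3]
eef_pos: [0.667, -0.1313, 0.0341]
contact_force: [0.0, 0.5, -0.7]
eef_pos: [0.6669, -0.1312, 0.0319]
contact_force: [-0.3, -0.8, 0.5]
```

```bash
for i in 1 2 3; do python3 -m handwheel '[0,0,-0.1,0,0,0,0,0,0,-0.1,0,0,0,0,0,0,-0.1,0,0,0,0]'|egrep 'eef|force'; done
```

```text
eef_pos: [0.6668, -0.1312, 0.0309]
contact_force: [-0.1, -0.7, -0.1]
eef_pos: [0.667, -0.1313, 0.0305]
contact_force: [-2.0, 0.4, 5.2]
eef_pos: [0.667, -0.1313, 0.0305]
contact_force: [-4.0, 1.4, 8.8]
```

Contact at the predicted height; release and look.

```bash
python3 -m handwheel '[0,0,0,0,0,0,0.75,0,0,0,0,0,0,0.85,0,0,0,0,0,0,1,0,0,0,0,0,0,1,0,0,2,0,0,0,1,0,0,6,0,0,0,1,0,0,10,0,0,0,1,0,0,14,0,0,0,1]'; python3 -m handwheel '[0,0,3,0,0,0,1,0,0,3,0,0,0,1]'
python3 - <<'E'
from h import *
o=get_obs();im=read_camera('wrist');C=cam('wrist',o);print(o['eef_pos'])
cv2.imwrite('pics/w7.png',cv2.resize(im[50:,100:420,::-1],(480,501),interpolation=cv2.INTER_CUBIC))
for c in blobs(mask(im,(13,50,130),(32,130,255),3),400):
    x,y,w,h=cv2.boundingRect(c);print((x,y,w,h),rect(plane(C,c[:,0],.046)))
E
```

```text
t: 21.02
eef_pos: [0.6664, -0.1314, 0.1715]
tool_rot: [0.002, 0.774, 0.633, 0.002]
contact_force: [0.7, 0.2, 0.8]
gripper_width: 1.0
t: 21.18
eef_pos: [0.6699, -0.1333, 0.209]
tool_rot: [0.006, 0.774, 0.633, 0.006]
contact_force: [1.1, -0.2, -0.2]
gripper_width: 1.001
[ 0.66989025 -0.13328892  0.20897462]
(225, 148, 50, 49) [ 667.6 -128.4   53.5   54.   -10.9]
```

View pics/w7.png

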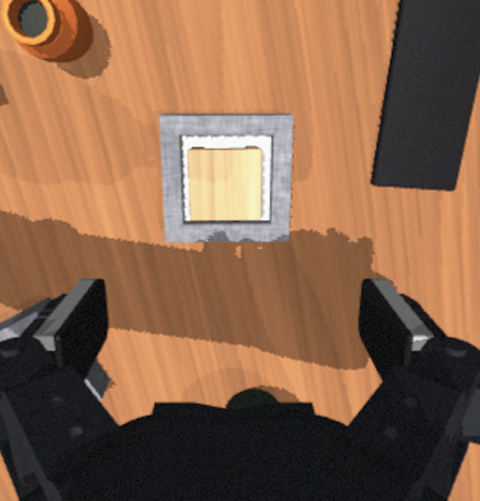

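```bash
python3 -m handwheel '[-20,15.5,0,0,1,18,1,-20,15.5,0,0,1,18,1,-20,15.5,0,0,1,18,1,-20,15.5,0,0,1,18,1,-20,15.5,0,0,1,18,1,-20,15.5,0,0,1,18,1,-20,15.5,0,0,1,18,1,-20,15.5,0,0,1,18,1]'
python3 - <<'E'
from h import *
o=get_obs();im=read_camera('wrist');C=cam('wrist',o);print(o['eef_pos'],o['tool_rot'])
cv2.imwrite('pics/w8.png',cv2.resize(im[80:280,150:370,::-1],(660,600),interpolation=cv2.INTER_CUBIC))
hsv=cv2.cvtColor(im,cv2.COLOR_RGB2HSV)
for c in blobs(mask(im,(0,70,30),(14,190,150),3),300):
    x,y,w,h=cv2.boundingRect(c);print((x,y,w,h),rect(plane(C,c[:,0],.036)))
E
```

```text
t: 21.9
eef_pos: [0.4662, 0.0249, 0.2046]
tool_rot: [-0.003, 0.664, 0.748, -0.002]
contact_force: [0.8, -1.6, 0.3]
gripper_width: 1.0
[0.46622052 0.02491719 0.2045726 ] [-0.00282396  0.66387355  0.74783685 -0.00199574]
(304, 216, 33, 98) [562.5 -80.3  25.6 135.4  -0.8]
(0, 209, 122, 88) [ 224.7 -128.6  110.6  151.    69.4]
(156, 124, 166, 195) [455.3 -47.7 188.1 264.9  -1.5]
(378, 116, 74, 37) [630.   90.7   6.3  91.1  74.7]
(233, 58, 88, 15) [472.8 141.3   7.9  88.5 -79.3]
```

View pics/w8.png

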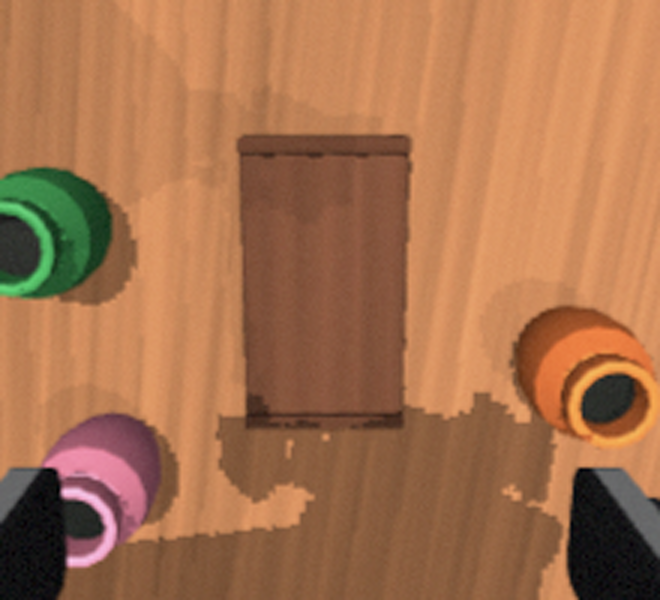

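Run:
```python
from h import *
o=get_obs();C=cam('wrist',o)
px=np.array([(239,136),(410,136),(403,428),(247,428)])/3+[150,80]
P=plane(C,px,.038);print(o['eef_pos'],(P*1000).round(1),rect(P),P.mean(0))
px=np.array([(240,160),(409,160),(404,410),(247,410)])/3+[150,80]
P=plane(C,px,.034);print((P*1000).round(1));
print(np.degrees(np.arctan2(*(P[0]-P[3])[[1,0]])),np.degrees(np.arctan2(*(P[1]-P[2])[[1,0]])))
for n,p in(('pink',(88,525)),('orange',(608,398)),('green',(5,245))):print(n,plane(C,np.array(p)/3+[150,80],.066)*1000)
```

```text
[0.46792019 0.02348366 0.20506916] [[433.7  75.   38. ]
 [494.1  82.1  38. ]
 [507.6 -28.3  38. ]
 [447.1 -35.5  38. ]] [470.7  23.4  61.  111.4   6.9] [0.47064549 0.02332376 0.038     ]
[[434.5  66.4  34. ]
 [495.4  73.5  34. ]
 [507.5 -22.3  34. ]
 [446.2 -29.6  34. ]]
96.93792535459303 97.2145517475098
pink [[393.8379939 -69.0591757  66.       ]]
orange [[573.17856044   2.32620869  66.        ]]
green [[361.53444576  31.85356655  66.        ]]
```

```bash
python3 -m handwheel '[0.15,0,-4,0,-0.4,0,1,0.15,0,-8,0,-0.4,0,1,0.15,0,-12,0,-0.4,0,1,0.15,0,-15,0,-0.4,0,1,0.15,0,-17,0,-0.4,0,1,0.15,0,-18.5,0,-0.4,0,1,0.15,0,-19.2,0,-0.4,0,1,0.15,0,-19.2,0,-0.4,0,1]' 60; python3 -m handwheel '[0,0,0,0,0,0,1,0,0,0,0,0,0,0,0,0,0,0,0,0,0,0,0,0,0,0,0,0,0,0,0,0,0,0,0,0,0,0,0,0,0,0,0,0,0,0,0,0,0,0,0,0,0,0,0,0]';python3 -m handwheel '[0,0,0.5,0,0,0,0,0,0,1,0,0,0,0,0,0,2,0,0,0,0,0,0,2,0,0,0,0]'
```

```text
t: 22.62
eef_pos: [0.4692, 0.0218, 0.0113]
tool_rot: [0.0, 0.666, 0.746, -0.001]
contact_force: [0.1, 0.8, 0.2]
gripper_width: 1.001
t: 23.28
eef_pos: [0.47, 0.0217, 0.0126]
tool_rot: [0.001, 0.666, 0.746, -0.0]
contact_force: [-2.1, -1.7, 6.1]
gripper_width: 0.708
t: 23.62
eef_pos: [0.4711, 0.0219, 0.0344]
tool_rot: [0.002, 0.666, 0.746, 0.001]
contact_force: [0.4, 0.1, -0.6]
gripper_width: 0.704
```

```bash
python3 -m handwheel '[0,0,3.5,0,0,0,0,0,0,7,0,0,0,0,-0.3,4,9,0,0,4,0,-0.6,8,9,0,0,4,0,-1,12,9,0,0,4,0,-1.4,16,9,0,0,4,0,-1.4,20,9,0,0,4,0,-1.4,20,9,0,0,4,0]'; python3 -m handwheel '[0,0,0,0,0,0,0]'
python3 - <<'E'
from h import *
o=get_obs();im=read_camera('wrist');C=cam('wrist',o);print(o['eef_pos'],o['tool_rot'])
cv2.imwrite('pics/w9.png',cv2.resize(im[100:300,150:370,::-1],(660,600),interpolation=cv2.INTER_CUBIC))
E
```

```text
t: 24.28
eef_pos: [0.4562, 0.2319, 0.1248]
tool_rot: [0.001, 0.635, 0.773, 0.003]
contact_force: [0.5, 1.1, -0.8]
gripper_width: 0.706
t: 24.37
eef_pos: [0.4558, 0.2332, 0.1248]
tool_rot: [0.001, 0.633, 0.774, 0.003]
contact_force: [0.2, -1.3, -1.2]
gripper_width: 0.709
[0.45577074 0.23324689 0.12481708] [0.00101117 0.63328594 0.77391089 0.00313511]
```

View pics/w9.png

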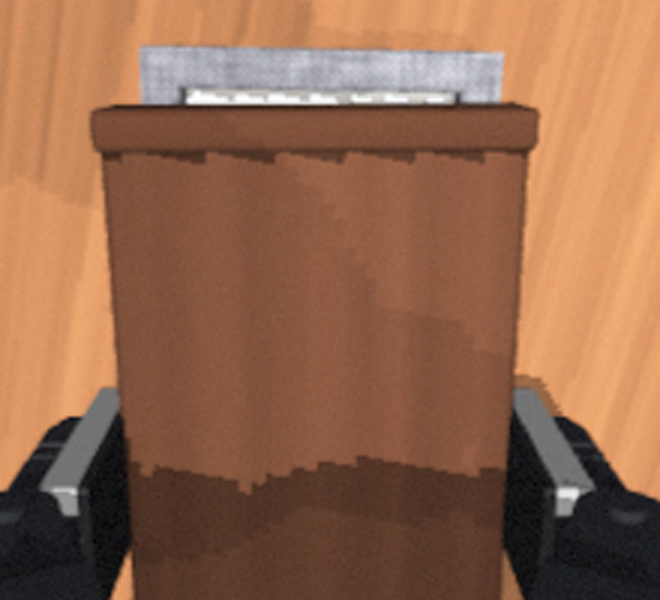

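Run:
```python
from h import *
o=dict(eef_pos=np.array([.4558,.2332,.1248]),tool_rot=np.array([.00101,.633286,.77391,.003135]));C=cam('wrist',o)
f=lambda p,z:plane(C,np.array(p)/3+[150,100],z)[:,:2]*1000
T=f([(92,108),(538,108)],.150);B=f([(140,47),(503,53)],.028)
for n,P,h in(('table',T,56),('block',B,75)):
    d=(P[1]-P[0]);L=np.linalg.norm(d);d/=L;print(n,P.round(1).tolist(),L,np.degrees(np.arctan2(d[1],d[0])),P.mean(0)+h*np.array([d[1],-d[0]]))
o=get_obs();print(o['eef_pos'],o['tool_rot'])
```

```text
table [[414.6, 285.2], [473.9, 297.1]] 60.40784286425658 11.415014288865578 [455.33383956 236.23928003]
block [[396.7, 288.6], [494.0, 306.7]] 98.93291305370073 10.517120848377896 [459.01972196 223.89337091]
[0.45565652 0.23437247 0.12483915] [5.66921503e-04 6.32999625e-01 7.74143347e-01 3.63752333e-03]
```

```bash
python3 -m handwheel '[0.2,-1.35,0,0,0,-0.9,0,0.2,-1.35,0,0,0,-0.9,0,0.2,-1.35,-2,0,0,-0.9,0,0.2,-1.35,-4,0,0,-0.9,0,0.2,-1.35,-6.5,0,0,-0.9,0,0.2,-1.35,-7.5,0,0,-0.9,0,0.2,-1.35,-7.5,0,0,-0.9,0,0.2,-1.35,-7.5,0,0,-0.9,0]'; python3 -m handwheel '[0,0,0,0,0,0,0]'
```

```text
t: 25.08
eef_pos: [0.4579, 0.2196, 0.0501]
tool_rot: [0.001, 0.64, 0.768, 0.003]
contact_force: [-0.2, -0.3, -1.1]
gripper_width: 0.714
t: 25.17
eef_pos: [0.4587, 0.2194, 0.0511]
tool_rot: [0.001, 0.64, 0.768, 0.004]
contact_force: [-0.9, 0.9, -1.4]
gripper_width: 0.708
```

```bash
python3 -m handwheel '[-0.1,0.15,-0.4,0,0,0,0,-0.1,0.15,-0.8,0,0,0,0,-0.1,0.15,-1,0,0,0,0]'|egrep 'eef|force';for i in 1 2 3 4 5; do python3 -m handwheel '[0,0,-0.2,0,0,0,0,0,0,-0.2,0,0,0,0,0,0,-0.2,0,0,0,0]'|egrep 'eef|force'; done
```

```text
eef_pos: [0.4579, 0.2213, 0.0413]
contact_force: [-0.1, 0.3, -1.1]
eef_pos: [0.4578, 0.2213, 0.0392]
contact_force: [-0.8, 1.1, -1.3]
eef_pos: [0.4578, 0.2213, 0.0371]
contact_force: [-0.0, -0.3, -1.5]
eef_pos: [0.4577, 0.2212, 0.035]
contact_force: [0.2, 0.3, -1.5]
eef_pos: [0.4576, 0.2211, 0.0329]
contact_force: [-0.2, -0.2, -0.8]
eef_pos: [0.4578, 0.2212, 0.0309]
contact_force: [0.7, -0.4, 0.1]
```

```bash
for i in 1 2; do python3 -m handwheel '[0,0,-0.1,0,0,0,0,0,0,-0.1,0,0,0,0,0,0,-0.1,0,0,0,0]'|egrep 'eef|force'; done; python3 -m handwheel '[0,0,0,0,0,0,0.8,0,0,0,0,0,0,0.9,0,0,0,0,0,0,1,0,0,0,0,0,0,1,0,0,2,0,0,0,1,0,0,6,0,0,0,1,0,0,10,0,0,0,1,0,0,14,0,0,0,1]'; python3 -m handwheel '[0,12,8,0,0,0,1,0,12,8,0,0,0,1,0,12,8,0,0,0,1,0,12,8,0,0,0,1,0,12,8,0,0,0,1]';python3 - <<'E'
from h import *
for n in('top','scene'):
    im=read_camera(n)[:,:,::-1];cv2.imwrite(f'pics/{n}9raw.png',im)
    im=im[80:260,60:460] if n=='top' else im[100:370,80:420]
    cv2.imwrite(f'pics/{n}9.png',cv2.resize(im,None,fx=2,fy=2,interpolation=cv2.INTER_CUBIC))
E
```

```text
eef_pos: [0.4579, 0.2213, 0.0307]
contact_force: [-2.1, -0.5, 11.0]
eef_pos: [0.4579, 0.2213, 0.0306]
contact_force: [-3.3, -2.1, 15.2]
t: 27.83
eef_pos: [0.4574, 0.2206, 0.1717]
tool_rot: [0.0, 0.64, 0.768, 0.003]
contact_force: [0.4, 1.6, 0.3]
gripper_width: 0.998
t: 28.25
eef_pos: [0.4573, 0.3468, 0.2541]
tool_rot: [-0.0, 0.638, 0.77, 0.006]
contact_force: [-0.2, -0.6, -0.5]
gripper_width: 0.999
```

View pics/scene9.png

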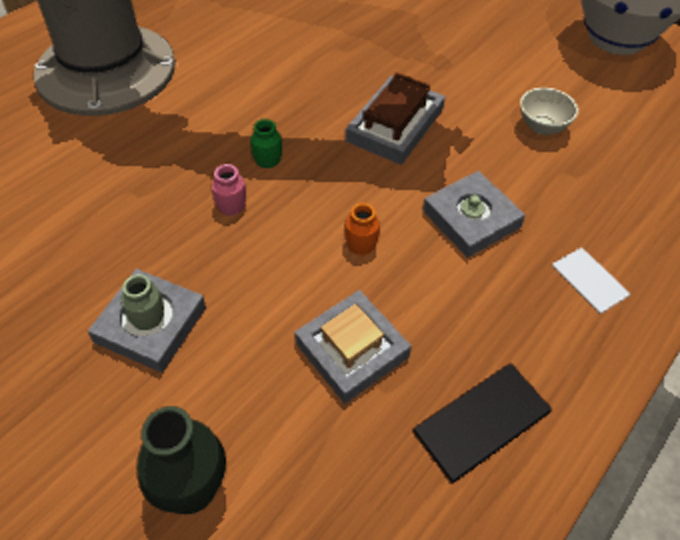

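View pics/top9.png

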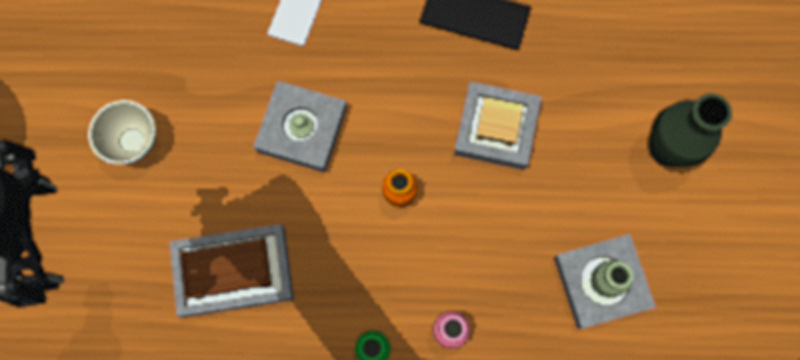

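Run:
```python
from h import *
for n in('top','scene'):
    a=cv2.imread(f'pics/{n}0raw.png');b=cv2.imread(f'pics/{n}9raw.png');C=cam(n)
    for nm,(x,y,w,h) in (dict(bowl=(102,128,38,36),vase=(380,125,48,42)) if n=='top' else dict(bowl=(338,142,34,30),vase=(146,300,52,60))).items():
        print(n,nm,cv2.absdiff(a,b)[y:y+h,x:x+w].mean().round(2))
    im=b[:,:,::-1].copy()
    for c in blobs(mask(im,(0,60,20),(14,200,115),3),250):
        r=rect(plane(C,c[:,0],.054));
        if abs(r[0]-457)<40 and abs(r[1]-224)<40: print(n,'table@.054',r)
```

```text
top bowl 3.92
top vase 2.62
top table@.054 [455.1 224.6  61.1 109.2  11. ]
scene bowl 1.77
scene vase 1.45
scene table@.054 [464.4 216.3  72.9 139.7  11.6]
```

```bash
python3 -c "
from station import *
print(hand_in(),get_obs()['t'])"
```

```text
the job is handed in; nothing more can be done
the job is handed in; nothing more can be done
```

The lid, jar, stand and table are packed in that order, each lowered until it touched the recess floor at the expected height. The job is handed in, with the robot clear of everything and about 28 s used of the 120 s allowed.

**Placement checks:**
- **Lid:** looks centred and upright in its recess.
- **Jar:** looks centred and upright in its recess.
- **Stand:** measured within about 1 mm and 1° of the middle of its block.
- **Table:** measured from the top camera at about 2 mm and 0.5° off the middle of its block. The scene view gave a mismatch (centre about 11 mm off). There it read 73 x 140 mm, larger than the table itself, because the visible sides and legs fall inside the measured outline, so I went by the top view.

**Things left alone:** the vase and bowl showed no visible shift in before-and-after images from either camera. The green, orange and pink look-alikes were not approached or touched.

**Forces:** the highest wrist force I read was about 18 N, when setting the jar down. The limits are 40 N for pressing and 120 N at the wrist.

I viewed 13 pictures of the 14 budgeted. The hand-in gave no verdict.

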